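# Clamp a plywood blank in the craft-room press to its set pressure

### The arm

A 6-joint arm with a two-finger parallel gripper is mounted at the origin on the work surface. World frame = base frame: x ahead of the robot, y to its left, z up, the work surface at z = 0. Lengths are in m, angles in rad, forces in N, time in s.
With the tool pointing down it reaches from about 0.325 to 0.9 m from the base axis. Payload 3.5 kg.
Tool frame: the origin (TCP) lies midway between the tips of the shut fingers; the grasp point (between the pads) lies 19 mm behind it; z points along the fingers, y is the direction in which the jaws open and shut (so a half turn about z gives the same grasp; the last joint's range is limited). The gripper opens to 85 mm and grips with 20 to 120 N. Pads are 22 mm wide; open, the fingers measure 114 mm over their backs; the gripper's body (76 mm by 85 mm) begins 54 mm behind the grasp point. The pads swing forward as they close: fully open they stand 13 mm farther back than shut.
Start: joints at [-1.32, 0.276, -0.026, 1.268, 0, 1.467], TCP at [0.217, -0.586, 0.231] pointing down, gripper open.
Joint ranges: [-3.12, 3.12], [-0.85, 1.88], [-1.08, 1.24], [-1.95, 2.15], [-1.57, 1.53], [-3.14, 3.14]. Speed limits (rad/s): [2.57, 2.57, 3.14, 3.14, 3.14, 3.14].

### API

Orientations are given as a unit quaternion [x, y, z, w].
In Python, from cell import robot gives the robot as it stands.
- The arm moves only by the tool send_rows, never from a script. Its argument "targets" is a list of rows, each a list of 6 numbers: the shift along the tool's x, y, z in mm, then the turn, a rotation vector about the tool's x, y, z in degrees. In form: [[dx, dy, dz, ax, ay, az], ...]. A call has 1 to 10 rows; each row is the pose to reach, as a shift and turn from the pose measured when the call began, along the tool's axes at that moment; what a row does not reach only later rows make up. A row lasts 1/8 s, in which the tool goes at most 62.5 mm and 10.7 degrees, less where a joint would pass 70% of its speed; a pose out of reach is approached as far as the arm can. A call with a gripper value outside its range is refused whole. "grip" is the finger opening in mm, from 0 to 85.4, set as the call begins (left out, the last holds). The fingers move at their own pace and stop on an object; the grip force is fixed at half the most. Time passes only in rows, so rows that repeat a pose let the fingers close. It gives the time, the measured TCP pose, the force and the opening at its end, in the units of the state.
- robot.sense(): the state, without advancing time (a new reading comes with each control period).
- robot.get_image(name): name is "side" or "top"; returns a dict with "image" (420x560x3 uint8, red, green, blue), "range_z" (420x560 float32, m along the optical axis (not along the pixel's ray), 0 where there is no reading), "mtx" (3x3 intrinsics, pixels), "k1" (the pictures are not rectified: a ray, as slopes to the right and down, at radius r is drawn at 1 + k1 r^2 times it, then the intrinsics apply), "origin" and "attitude" of the camera in the world. Camera axes: x right, y down, z forward; pixel columns grow to the right and rows downward; lengths in m; the calibration is good to about 2 mm. A picture is of the moment at which its call begins.
- robot.job_done(): hands the job in, once; it reports no verdict.
Trained networks look in the newest picture that a camera, given by its name, has taken for a name from the list of things; names that differ only in an ending like _2 or _b are one class to them, and where a whole thing is asked for, a point or a joint stands for the part that bears it (a point fixed in the world has none). Each returns a list of dicts, best first, with "p" (0 to 1); they miss things now and then, are a little off and sometimes report something else, mostly with a low value. They report only what shows in the picture. A call takes as long as a camera call.
- robot.recognise(name, camera): "point" ([row, column] in pixels, amid what is visible of it).
- robot.mark_of(name, camera): "point" ([row, column] in pixels: a listed point, or the origin of a listed thing).
The state is a dict: "time": time; "q": joint angles; "dq": joint speeds; "tau": joint torques, N m; "tcp_pos": TCP position; "eef_rot": TCP orientation; "ft_force": force on the tool from outside, world axes, zero at the start; "wrist_torque": the same for the moment, N m; "gripper_width": opening from 0.0 (shut) to 1.0 (fully open).
Only numpy, scipy, OpenCV 4.12 (cv2) and the standard library are available. Lean on these libraries where they do the work, as an engineer would, in place of code of your own. Each camera call takes 0.05 s, during which the arm holds its last target.

### The job

Push the plywood blank back under the bridge of the bench press until its far edge sits flush along the whole fence. Then wind the hand wheel on top of the bridge clockwise, by its crank peg, until the tip of the sprung steel pointer lines up with the point of the black index mark. Do not push the pointer itself, and leave the tape roll, glue jar and remote control where they are.

Things in the scene. Friction and masses are not known exactly. Their poses are not given: they have to be found in the camera images.
- press: Fixed grey bench press. Origin: on the table under the middle of its bridge; z up. Bed: 380 mm along its x, from y = -270 to +75 mm, top at z = 20 mm. The bridge crosses the bed along x: beam 362 mm long, y = -40 to +40 mm, z = 60 to 100 mm, on two legs whose inner faces are at x = +-159 mm; a rubber hold-down bar under the beam leaves 20 mm over the bed (it does not move noticeably). The work goes in towards +y.
- fence (a point): Middle of the foot of the fence's face, at (0, 50, 20) mm in the press frame. The fence is a steel strip 300 mm long along the press x and 16 mm high above the bed, behind the bridge; its face looks to press -y.
- blank: Loose plywood panel lying on the bed, 200 mm (own x) x 170 mm (own y) x 15 mm thick, 0.23 to 0.46 kg. Origin: centre of its underside. Its +y edge goes to the fence; it starts 50 to 110 mm short, a little askew (up to 0.15 rad), its +y edge just before or already under the bridge. It slides on the bed; pushed at the middle of its -y edge, with two points of contact if possible, it slides in (friction 1 to 5 N) and squares itself on the fence; if one side lags, push that side.
- blank_far_edge (a point): Middle of the lower edge of the blank that must meet the fence: (0, 85, 0) mm in the blank's frame. Flush means at press y = 50 mm and the two y axes parallel.
- wheel (a joint): Angle of the hand wheel in rad, 0 to 5, growing clockwise seen from above. It drives the pointer through a screw: 0.072 rad of pointer per rad of wheel, so the tip moves about 8.6 mm per rad. Stiff: about 0.15 to 0.22 N m to turn; it stays where it is left.
- wheel_axis (a point): Centre of the top face of the hand wheel, on its upright axis, 132 mm above the table, at (-60, 0) mm in the press frame. The wheel is a black disc 84 mm across and 12 mm thick on a short pillar on the bridge.
- wheel_peg (a point): Top of the steel crank peg standing on the wheel 32 mm from its axis: 14 mm across, upright, from the wheel's top face (z = 132 mm) to z = 173 mm. Can be pushed round or gripped. At wheel angle 0 it lies on the press -x side of the axis.
- leaf: Sprung flat steel pointer, 120 mm long, 12 mm high, edge-on, 6 to 18 mm above the bridge's top. Origin: its pivot, at (0, 0, 106) mm in the press frame; own x points along it to the tip. It swings from -0.18 rad (tip to press -y) to +0.18 rad (tip to press +y) as the wheel is wound. Not to be pushed by the robot.
- pointer_tip (a point): The pointer's tip, 120 mm from its pivot. Moves to press +y as the wheel is wound clockwise.
- mark: Fixed black index mark on the white scale plate at the far (+x) end of the bridge: 6 mm wide, 26 mm long, 12 mm high, pointed at the end that faces the pointer. Origin: under its point; axes parallel to the press. The pointer is on the mark when its tip has the same y as this origin in the press frame (about 4 to 7 mm gap between them along x). The mark is set at a different place (19 mm range) each time.
- tape_roll: Bystander: loose roll of clear tape, 90 mm across, 24 mm high, beyond the fence on the table. Origin: centre of its underside.
- glue_jar: Bystander: loose white jar, 60 mm across, 75 mm high, beyond the fence on the table. Origin: centre of its underside.
- remote: Bystander: loose remote control, 50 x 140 x 20 mm, on the table before the bed. Origin: centre of its underside.

How it is judged:
By the outcome, as a careful person would: the job done as asked, in the order asked, and still so for the second after the job is handed in, with the robot touching nothing.
It also fails if it takes over 64 s, if anything falls off the work surface, if the arm or the gripper's body presses on something with over 40 N, if the wrist force passes 120 N, or if a joint passes its speed limit or range.

## Working session

There is one attempt and no reset: what is moved stays moved. The work goes in short steps, Python scripts to look and compute and a tool call to move; the robot and the scene stay as the last step left them, time stands still between calls to the robot, and variables do not carry over. Pictures are saved under pics/ and viewed, and the job is handed in when it is done.

Besides the shell and the picture viewer there is one more tool, called after ">>>" by a JSON object that holds its "name" and its "arguments". send_rows: Moves the arm, as the interface text tells. Its arguments: {"type":"object","properties":{"targets":{"type":"array"},"grip":{"type":"number"}},"required":["targets"]}

```bash
mkdir -p pics; ls
cat > h.py <<'E'
import numpy as np, cv2, pickle
from scipy.spatial.transform import Rotation as R
from cell import robot
def grab(n,save=None):
    d=robot.get_image(n)
    if save: cv2.imwrite('pics/'+save,cv2.cvtColor(d['image'],cv2.COLOR_RGB2BGR))
    return d
def att(d):
    a=np.array(d['attitude'],float)
    return a if a.shape==(3,3) else R.from_quat(a).as_matrix()
def ray(d,rc):
    K=np.array(d['mtx']); u=(rc[1]-K[0,2])/K[0,0]; v=(rc[0]-K[1,2])/K[1,1]
    rd=np.hypot(u,v); r=rd
    for _ in range(30): r=rd/(1+d['k1']*r*r)
    s=r/rd if rd>0 else 1
    return att(d)@np.array([u*s,v*s,1])
def at_z(d,rc,z):
    w=ray(d,rc); o=np.array(d['origin']); return o+w*(z-o[2])/w[2]
def at_depth(d,rc):
    i,j=int(round(rc[0])),int(round(rc[1])); p=d['range_z'][max(0,i-1):i+2,max(0,j-1):j+2]; p=p[p>0]
    return np.array(d['origin'])+ray(d,rc)*np.median(p) if len(p) else None
def proj(d,P):
    c=att(d).T@(np.array(P)-np.array(d['origin'])); u,v=c[0]/c[2],c[1]/c[2]; f=1+d['k1']*(u*u+v*v)
    K=np.array(d['mtx']); return np.array([K[1,2]+K[1,1]*v*f, K[0,2]+K[0,0]*u*f])
E
cat > a.py <<'E'
from h import *
np.set_printoptions(precision=4,suppress=True)
s=robot.sense(); print(s)
for n in('top','side'):
    d=grab(n,n+'0.png'); print(n,d['origin'],d['attitude'],d['mtx'],d['k1'])
    for t in['press','fence','blank','blank_far_edge','wheel_axis','wheel_peg','leaf','pointer_tip','mark','remote','tape_roll','glue_jar']:
        m=robot.mark_of(t,n)[:2]
        for x in m: print(t,round(x['p'],2),np.array(x['point']),at_depth(d,x['point']))
E
python3 a.py
```

```text
pics
{'time': 0.0, 'q': array([-1.3204,  0.2771, -0.0279,  1.268 ,  0.    ,  1.4674]), 'dq': array([-0.0013, -0.0003, -0.0006, -0.0003,  0.0012,  0.0001]), 'tau': array([ -0.0002, -44.5506,  29.5207,   0.0163,  -0.0001,   0.    ]), 'tcp_pos': array([ 0.2163, -0.5855,  0.2302]), 'eef_rot': array([ 0.9844,  0.176 , -0.0001, -0.0011]), 'ft_force': array([0.4486, 0.4563, 0.5253]), 'wrist_torque': array([-0.0253,  0.0255,  0.0167]), 'gripper_width': 0.9945542116829752}
top [ 0.4802 -0.0275  1.409 ] [-0.7011  0.7114 -0.0398  0.0294] [[495.9232   0.     288.0015]
 [  0.     495.9232 199.4937]
 [  0.       0.       1.    ]] -0.14991607572418383
press 0.94 [208.6 233.6] [0.5863 0.0967 0.1002]
press 0.35 [246.6 177.6] [0.4876 0.2515 0.0736]
fence 0.84 [209.7 214.5] [0.589  0.1558 0.0378]
blank 0.63 [204. 275.] [ 0.6029 -0.0124  0.0337]
blank_far_edge 0.84 [204.3 247.7] [0.6028 0.0634 0.037 ]
wheel_axis 0.94 [223.7 234.6] [0.5446 0.0912 0.1332]
wheel_peg 0.88 [237.7 222.2] [0.5091 0.1239 0.1283]
pointer_tip 0.51 [159.3 231.1] [0.7179 0.1025 0.1045]
mark 0.67 [223.  235.8] [0.5465 0.0884 0.13  ]
[... 433 characters left out ...]
.7 [287.2 262.7] [0.5908 0.1478 0.0703]
fence 0.65 [301.3 261.8] [0.5899 0.16   0.0346]
blank 0.85 [236.7 269.6] [ 0.6084 -0.0021  0.0342]
wheel_axis 0.91 [253.7 294.9] [0.5383 0.0973 0.1333]
wheel_axis 0.59 [260.9 265.1] [0.5943 0.111  0.1097]
wheel_peg 0.73 [254.5 307. ] [0.5135 0.1201 0.1717]
wheel_peg 0.42 [244.9 203.1] [0.7272 0.0956 0.1013]
leaf 0.61 [260.1 267.6] [0.591  0.1022 0.1005]
pointer_tip 0.56 [245.  202.7] [0.728  0.0959 0.1012]
mark 0.38 [260.9 201.4] [0.7189 0.1342 0.1023]
mark 0.23 [253.3 306.9] [0.5141 0.118  0.1724]
remote 0.83 [149.7 272.1] [ 0.6631 -0.2889  0.0214]
tape_roll 0.68 [368.4 211.2] [ 0.6576  0.3058 -0.0009]
glue_jar 0.7 [368.9 297.6] [0.4933 0.2928 0.0561]
```

Run:
```python
import cv2
a=cv2.imread('pics/top0.png');cv2.imwrite('pics/top0z.png',cv2.resize(a[130:290,150:350],None,fx=4,fy=3.7,interpolation=cv2.INTER_CUBIC)[:600,:800])
a=cv2.imread('pics/side0.png');cv2.imwrite('pics/side0z.png',cv2.resize(a[190:340,160:360],None,fx=4,fy=4,interpolation=cv2.INTER_CUBIC))
```

```text
(no output)
```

View pics/top0.png

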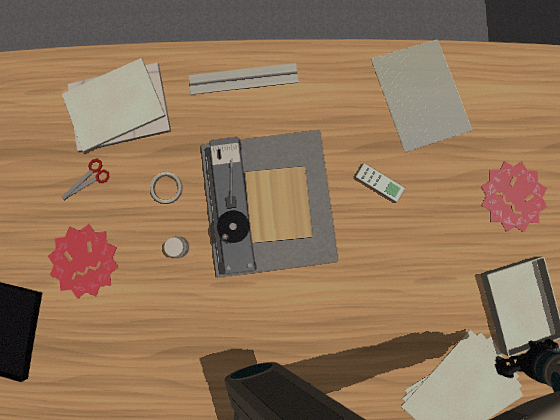

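View pics/side0.png

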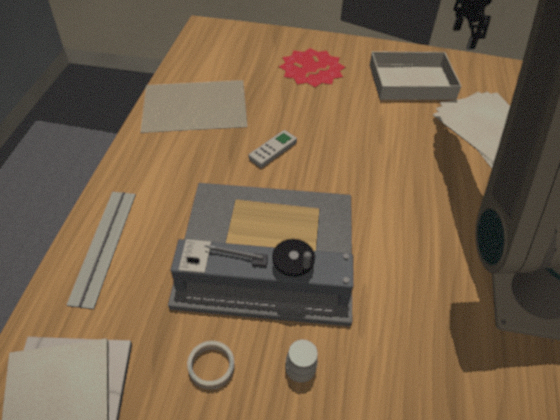

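```bash
ls pics
```

```text
side0.png
side0z.png
top0.png
top0z.png
```

The top view shows the bed at columns 205–335 and rows 130–275, with the bridge on its left side. The blank is at columns 248–312, and the wheel is near (226,233). I'll fit the press frame next.

View pics/top0z.png

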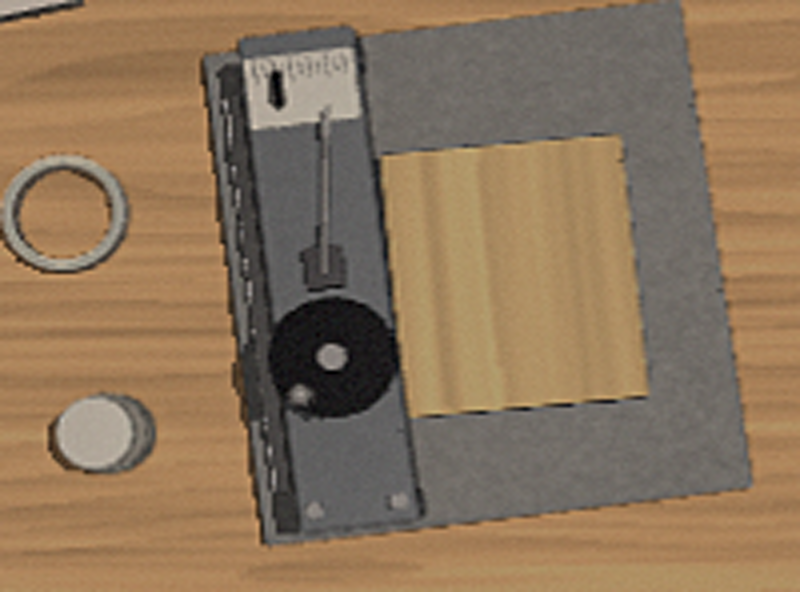

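View pics/side0z.png

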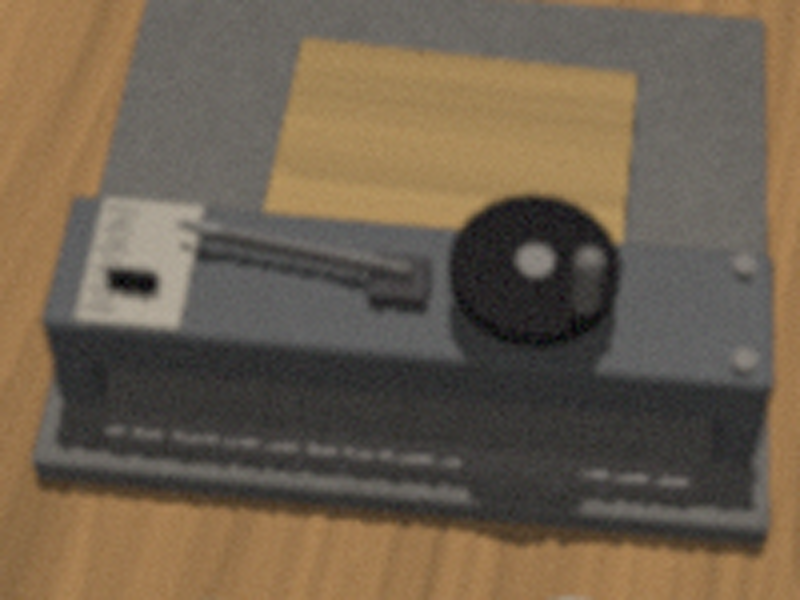

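```bash
cat > fit.py <<'E'
from h import *
np.set_printoptions(precision=4,suppress=True)
d=grab('top','t1.png'); pickle.dump(d,open('top.pkl','wb'))
e=grab('side','s1.png'); pickle.dump(e,open('side.pkl','wb'))
def cloud(d):
    H,W=d['range_z'].shape; P=np.full((H,W,3),np.nan)
    K=d['mtx']; j,i=np.meshgrid(np.arange(W),np.arange(H))
    pts=np.stack([j,i],-1).reshape(-1,1,2).astype(float)
    n=cv2.undistortPoints(pts,np.array(K),np.array([d['k1'],0,0,0,0.])).reshape(H,W,2)
    r=np.dstack([n,np.ones((H,W))])*d['range_z'][...,None]
    return r@att(d).T+np.array(d['origin'])
P=cloud(d); z=P[...,2]
roi=np.zeros(z.shape,bool); roi[120:285,195:345]=1
for nm,lo,hi in(('bed',.012,.027),('blank',.030,.042),('beam',.09,.108),('wheel',.127,.137)):
    m=(roi&(z>lo)&(z<hi)).astype(np.uint8)
    n,l,st,c=cv2.connectedComponentsWithStats(m); k=1+np.argmax(st[1:,4])
    q=P[l==k]; r=cv2.minAreaRect(q[:,:2].astype(np.float32)*1000); print(nm,len(q),np.median(q[:,2]),q[:,:2].mean(0),r, cv2.boxPoints(r).tolist())
E
python3 fit.py
```

```text
bed 7256 0.019733239255877777 [ 0.6143 -0.0456] ((609.2351684570312, 6.81927490234375), (381.98907470703125, 344.8541564941406), 6.574936389923096) [[399.75347900390625, 156.242919921875], [439.24017333984375, -186.34310913085938], [818.7168579101562, -142.6043701171875], [779.2301635742188, 199.98165893554688]]
blank 4016 0.034865942890061286 [ 0.6026 -0.0209] ((603.1115112304688, -20.72797393798828), (200.19149780273438, 167.1234130859375), 4.7781219482421875) [[496.4031677246094, 54.20562744140625], [510.3240661621094, -112.33699035644531], [709.81982421875, -95.66157531738281], [695.89892578125, 70.88104248046875]]
beam 2115 0.10002334901178456 [0.6773 0.1107] ((666.5283203125, 110.34805297851562), (227.42906188964844, 80.83775329589844), 6.653622627258301) [[548.896484375, 137.31895446777344], [558.262939453125, 57.025672912597656], [784.16015625, 83.37715148925781], [774.793701171875, 163.67044067382812]]
wheel 741 0.13164261161392576 [0.5395 0.0943] ((538.31689453125, 95.42601776123047), (81.68974304199219, 82.28065490722656), 66.94588470458984) [[484.46734619140625, 73.95377349853516], [560.1766967773438, 41.732643127441406], [592.1664428710938, 116.89826202392578], [516.4570922851562, 149.119384765625]]
```

```bash
cat >> h.py <<'E'
TH=np.deg2rad(6.6); ORG=np.array([.598,.103,0])
RP=R.from_euler('z',TH).as_matrix()
def p2w(p): return ORG+RP@np.array(p,float)
def w2p(w): return RP.T@(np.array(w)-ORG)
def row(pos,yaw,s=None):
    "world tcp pos (m), tool-x heading yaw rad, tool down -> row"
    s=s or robot.sense(); R0=R.from_quat(s['eef_rot']); 
    Rt=R.from_matrix(np.array([[np.cos(yaw),np.sin(yaw),0],[np.sin(yaw),-np.cos(yaw),0],[0,0,-1]]))
    return np.r_[R0.inv().apply(np.array(pos)-s['tcp_pos'])*1000,(R0.inv()*Rt).as_rotvec(degrees=True)].round(1)
E
python3 - <<'E'
from h import *
np.set_printoptions(precision=4,suppress=True)
d=pickle.load(open('top.pkl','rb'));e=pickle.load(open('side.pkl','rb'))
print('tip top',w2p(at_z(d,(159.3,231.1),.118))*1e3,'side',w2p(at_z(e,(245,202.7),.118))*1e3)
print('mark top',w2p(at_z(d,(162.4,220.9),.101))*1e3,w2p(at_z(e,(260.9,201.4),.101))*1e3)
print('peg',w2p(at_z(d,(237.7,222.2),.173))*1e3,w2p(at_z(e,(254.5,307),.173))*1e3)
for y,z in((-.238,.15),(-.238,.014)): print(p2w((-.011,y,z)),row(p2w((-.011,y,z)),TH+np.pi/2))
for nm,P in(('axis',(-.06,0,.132)),('peg',(-.092,0,.173)),('c',(.181,.04,.1)),('c',(.181,-.04,.1)),('fence',(0,.05,.02))): print(nm,proj(d,p2w(P)),proj(e,p2w(P)))
E
```

```text
tip top [116.4742 -15.3503 118.    ] side [124.6673 -10.5274 118.    ]
mark top [114.9626  14.0808 101.    ] [124.0129  16.2819 101.    ]
peg [-87.5534  25.8886 173.    ] [-81.9136  27.5544 173.    ]
[ 0.6144 -0.1347  0.15  ] [ 529.7 -285.7   81.3   -0.    -0.   -76.3]
[ 0.6144 -0.1347  0.014 ] [ 529.7 -285.7  217.3   -0.    -0.   -76.3]
axis [226.1361 232.7481] [253.568  294.9066]
peg [238.1522 232.7097] [242.7864 313.0832]
c [139.7578 208.6709] [268.5632 170.8961]
c [135.9245 238.0793] [235.9659 179.3342]
fence [209.0099 216.4422] [301.4002 261.4506]
```

>>> {"name": "send_rows", "arguments": {"targets": [[53,-28.6,8,0,0,-7.6],[106,-57,16,0,0,-15],[159,-86,24,0,0,-23],[212,-114,32,0,0,-30.5],[265,-143,40,0,0,-38],[318,-171,48,0,0,-46],[371,-200,56,0,0,-53.5],[424,-228,65,0,0,-61],[477,-257,73,0,0,-68.7],[529.7,-285.7,81.3,0,0,-76.3]], "grip": 85}}

```text
time: 2.65
tcp_pos: [0.6158, -0.1332, 0.15]
eef_rot: [0.664, 0.748, 0.0, 0.0]
ft_force: [-0.2, -1.5, 1.1]
gripper_width: 0.996
```

```bash
cat > st.py <<'E'
from h import *
import sys
np.set_printoptions(precision=4,suppress=True)
s=robot.sense(); print(s['time'],s['tcp_pos'],w2p(s['tcp_pos'])*1e3,'yaw-TH',np.rad2deg(np.arctan2(*R.from_quat(s['eef_rot']).as_matrix()[[1,0],0])-TH),s['ft_force'],s['gripper_width'],s['q'])
if len(sys.argv)>1:
    a=[float(x) for x in sys.argv[1:]]; print('row',row(p2w(np.array(a[:3])/1e3),TH+np.deg2rad(a[3])))
E
python3 st.py -11 -238 14 90
```

```text
2.65 [ 0.6158 -0.1332  0.15  ] [  -9.4606 -236.6569  150.0023] yaw-TH 90.22877916918395 [-0.18   -1.4564  1.0678] 0.9955915303641423 [-0.3154  0.3356 -0.1228  1.1116 -0.0002  1.1362]
row [ -1.3  -1.6 136.    0.    0.    0.2]
```

>>> {"name": "send_rows", "arguments": {"targets": [[-1,-1,40,0,0,0],[-1,-1.5,80,0,0,0],[-1,-1.5,110,0,0,0],[-1,-1.5,125,0,0,0.2],[-1,-1.5,133,0,0,0.2],[-1,-1.5,134,0,0,0.2],[-1,-1.5,134,0,0,0.2]]}}

```text
time: 3.52
tcp_pos: [0.6156, -0.1348, 0.0172]
eef_rot: [0.665, 0.747, 0.001, 0.001]
ft_force: [0.5, -0.6, 0.1]
gripper_width: 0.994
```

```bash
cat > look.py <<'E'
from h import *
import sys
d=grab('top','t%s.png'%sys.argv[1]);e=grab('side','s%s.png'%sys.argv[1])
pickle.dump(d,open('top.pkl','wb'));pickle.dump(e,open('side.pkl','wb'))
f=lambda d,r,c:cv2.cvtColor(cv2.resize(d['image'][r[0]:r[1],c[0]:c[1]],(400,420),interpolation=cv2.INTER_CUBIC),cv2.COLOR_RGB2BGR)
cv2.imwrite('pics/z%s.png'%sys.argv[1],np.hstack([f(d,(120,290),(195,357)),f(e,(185,345),(165,317+ 50))]))
E
python3 st.py; python3 look.py 2
```

```text
3.525 [ 0.6156 -0.1348  0.0172] [  -9.8657 -238.285    17.2384] yaw-TH 90.02085376285554 [ 0.5215 -0.6105  0.1076] 0.99408542425274 [-0.3181  0.4638 -0.2484  0.8556 -0.0002  1.1371]
```

View pics/z2.png

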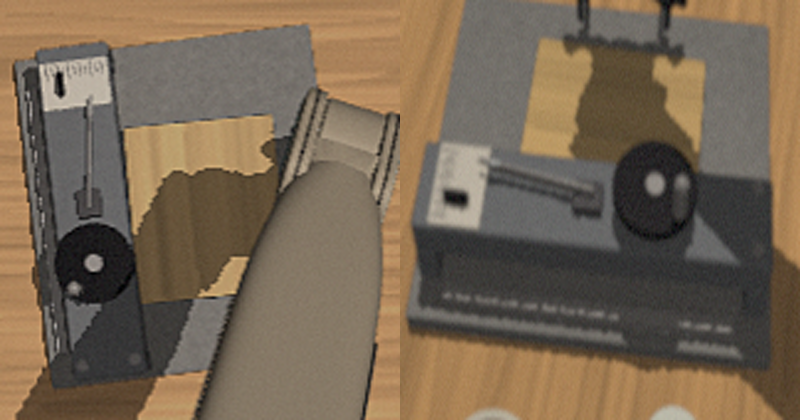

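>>> {"name": "send_rows", "arguments": {"targets": [[0,1,4,0,0,0],[0,1,6,0,0,0],[8,1,6,0,0,0],[16,1,6,0,0,0],[24,1,6,0,0,0],[32,1,6,0,0,0],[40,1,6,0,0,0],[40,1,6,0,0,0]]}}

```text
time: 4.62
tcp_pos: [0.6117, -0.0939, 0.0113]
eef_rot: [0.665, 0.747, 0.001, 0.001]
ft_force: [-0.1, -0.1, 0.5]
gripper_width: 0.993
```

```bash
python3 st.py; python3 look.py 3
```

```text
4.625 [ 0.6117 -0.0939  0.0113] [  -9.0343 -197.1205   11.2509] yaw-TH 90.08185796514843 [-0.1443 -0.1313  0.5131] 0.9933483927850826 [-0.257   0.4548 -0.2791  0.8344  0.0007  1.1972]
```

View pics/z3.png

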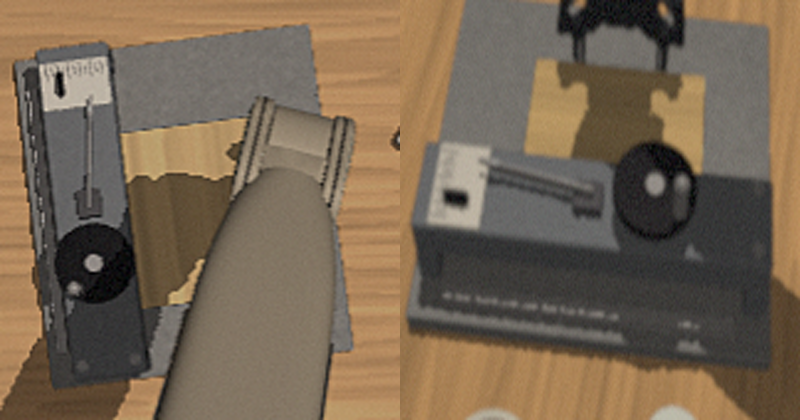

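>>> {"name": "send_rows", "arguments": {"targets": [[8,1,0,0,0,0],[16,1,0,0,0,0],[24,1,0,0,0,0],[32,1,0,0,0,0],[39,1,0,0,0,0],[45,1,0,0,0,0],[50,1,0,0,0,0],[54,1,0,0,0,0],[58,1,0,0,0,0],[58,1,0,0,0,0]]}}

```text
time: 5.98
tcp_pos: [0.606, -0.036, 0.0112]
eef_rot: [0.665, 0.747, 0.001, 0.001]
ft_force: [0.7, -1.4, 1.6]
gripper_width: 0.997
```

```bash
python3 st.py
```

```text
5.975 [ 0.606  -0.036   0.0112] [  -8.0621 -139.0194   11.1574] yaw-TH 90.07067974774355 [ 0.7334 -1.4471  1.5608] 0.9974273205695978 [-0.1664  0.4379 -0.3069  0.8236  0.0013  1.2879]
```

>>> {"name": "send_rows", "arguments": {"targets": [[2,0,0,0,0,0],[4,0,0,0,0,0],[6,0,0,0,0,0],[7,0,0,0,0,0],[8,0,0,0,0,0],[8,0,0,0,0,0]]}}

```text
time: 6.72
tcp_pos: [0.605, -0.0279, 0.0112]
eef_rot: [0.665, 0.747, 0.001, 0.001]
ft_force: [0.4, -2.5, 0.8]
gripper_width: 0.994
```

```bash
python3 st.py
```

```text
6.725 [ 0.605  -0.0279  0.0112] [  -8.0861 -130.8505   11.1781] yaw-TH 90.07400650472363 [ 0.3927 -2.4503  0.8492] 0.9938380280400433 [-0.1535  0.4359 -0.3101  0.8224  0.0015  1.3008]
```

>>> {"name": "send_rows", "arguments": {"targets": [[1,0,0,0,0,0],[2,0,0,0,0,0],[3,0,0,0,0,0],[3,0,0,0,0,0]]}}

```text
time: 7.22
tcp_pos: [0.6046, -0.0259, 0.0112]
eef_rot: [0.665, 0.747, 0.0, 0.001]
ft_force: [-0.4, -5.3, 0.5]
gripper_width: 0.995
```

```bash
python3 st.py; python3 look.py 4
```

```text
7.225 [ 0.6046 -0.0259  0.0112] [  -8.2957 -128.8103   11.1562] yaw-TH 90.02915848478332 [-0.3692 -5.2952  0.5198] 0.9949515202776765 [-0.1492  0.4352 -0.3113  0.8218 -0.0008  1.3059]
```

View pics/z4.png

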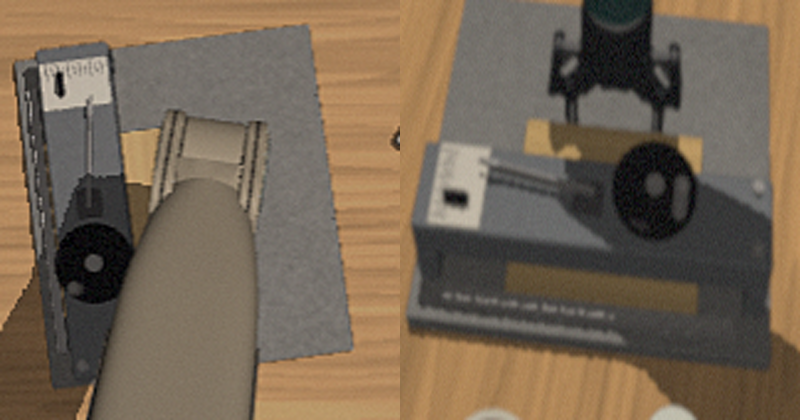

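The side view shows the blank's far edge reaching the fence, at rows 265–312 of the zoomed picture. The push force has risen to 5 N, so I'll press on in small steps.

>>> {"name": "send_rows", "arguments": {"targets": [[1,0,0,0,0,0],[2,0,0,0,0,0],[3,0,0,0,0,0],[4,0,0,0,0,0],[4,0,0,0,0,0]]}}

```text
time: 7.95
tcp_pos: [0.6045, -0.026, 0.0113]
eef_rot: [0.666, 0.746, -0.003, 0.004]
ft_force: [-0.2, -13.2, -1.4]
gripper_width: 0.994
```

```bash
python3 st.py
```

```text
7.95 [ 0.6045 -0.026   0.0113] [  -8.3275 -128.8539   11.3154] yaw-TH 89.93923656175505 [ -0.2262 -13.2184  -1.4147] 0.9944013530813993 [-0.145   0.4344 -0.3122  0.82   -0.0097  1.3116]
```

Firm stop at 13 N with no further motion. I'll back off, lift and check squareness.

>>> {"name": "send_rows", "arguments": {"targets": [[-10,0,0,0,0,0],[-35,0,0,0,0,0],[-70,0,-30,0,0,0],[-110,0,-80,0,0,0],[-150,0,-140,0,0,0],[-190,0,-190,0,0,0],[-230,0,-220,0,0,0],[-230,0,-220,0,0,0]]}}

```text
time: 8.95
tcp_pos: [0.6329, -0.2559, 0.2384]
eef_rot: [0.667, 0.745, -0.001, 0.009]
ft_force: [0.6, 1.1, -1.1]
gripper_width: 0.997
```

```bash
python3 st.py; python3 look.py 5; python3 fit.py
```

```text
8.95 [ 0.6329 -0.2559  0.2384] [  -6.5967 -360.5586  238.4493] yaw-TH 89.74145398629 [ 0.5794  1.1165 -1.1353] 0.9971231154213587 [-0.4762  0.3649  0.1092  1.2989 -0.0063  0.9838]
bed 9359 0.019719409102508578 [ 0.6142 -0.0487] ((609.46240234375, 7.002105712890625), (381.9282531738281, 344.5331726074219), 6.6093950271606445) [[399.9395751953125, 156.14381408691406], [439.5953369140625, -186.0995635986328], [818.9852294921875, -142.1396026611328], [779.3294677734375, 200.10377502441406]]
blank 1964 0.034722423846288986 [0.5948 0.022 ] ((596.0501708984375, 22.121673583984375), (200.5096435546875, 81.8251953125), 6.594813346862793) [[491.7600402832031, 51.24957275390625], [501.1573791503906, -30.034202575683594], [700.34033203125, -7.0062255859375], [690.9429931640625, 74.27754974365234]]
beam 2114 0.10007638001381225 [0.6775 0.1109] ((666.6691284179688, 110.56722259521484), (226.99720764160156, 81.46987915039062), 6.707896709442139) [[549.1892700195312, 137.76580810546875], [558.7056274414062, 56.85363006591797], [784.1489868164062, 83.36863708496094], [774.6326293945312, 164.28082275390625]]
wheel 746 0.1317584501686585 [0.5395 0.0946] ((538.4618530273438, 95.78924560546875), (82.38111877441406, 82.21458435058594), 70.91362762451172) [[486.1453552246094, 70.30487060546875], [563.8402709960938, 43.4212646484375], [590.7783203125, 121.27362060546875], [513.0834350585938, 148.1572265625]]
```

View pics/z5.png

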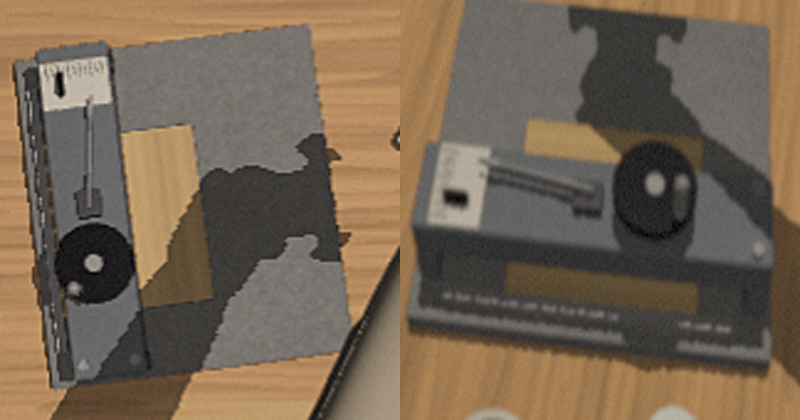

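Run:
```python
from h import *
np.set_printoptions(precision=1,suppress=True)
e=pickle.load(open('side.pkl','rb'));d=pickle.load(open('top.pkl','rb'))
a=e['image'].copy(); 
x0,y0,s=200,280,9
b=cv2.cvtColor(cv2.resize(a[y0:y0+45,x0:x0+88+0],None,fx=s,fy=s,interpolation=cv2.INTER_CUBIC),cv2.COLOR_RGB2BGR)
cv2.imwrite('pics/fence5.png',cv2.resize(cv2.cvtColor(a[270:325,165:350],cv2.COLOR_RGB2BGR),(796,500),interpolation=cv2.INTER_CUBIC))
# column profiles through depth: world pts
for c in range(195,305,10):
    out=[]
    for r in range(278,312):
        p=at_depth(e,(r,c))
        if p is not None: q=w2p(p)*1e3; out.append('%d:%.0f/%.0f'%(r,q[1],q[2]))
    if c in(225,245,285): print(c,' '.join(out))
for x in(-109,-9,91):
    for z in(.036,.035): print(x,z,proj(e,p2w((x/1e3,.05,z))), proj(e,p2w((x/1e3,.04,z))))
```

```text
225 278:45/92 279:45/87 280:45/84 281:45/81 282:44/74 283:43/69 284:43/65 285:30/38 286:31/36 287:33/35 288:35/36 289:38/36 290:39/34 291:42/35 292:45/37 293:47/36 294:49/36 295:52/36 296:54/35 297:57/38 298:59/37 299:61/36 300:63/36 301:65/35 302:66/32 303:66/29 304:66/24 305:67/22 306:69/22 307:71/21 308:73/20 309:75/20 310:77/20 311:79/19
245 278:44/97 279:45/95 280:45/91 281:45/88 282:46/85 283:44/78 284:45/75 285:45/72 286:45/68 287:45/64 288:33/39 289:33/35 290:36/36 291:39/37 292:41/36 293:43/37 294:45/35 295:47/35 296:49/35 297:52/36 298:54/35 299:56/36 300:59/36 301:61/36 302:64/36 303:65/34 304:66/32 305:66/28 306:66/23 307:67/21 308:69/21 309:71/20 310:73/21 311:75/20
285 278:38/101 279:40/100 280:42/99 281:43/99 282:45/97 283:43/91 284:44/88 285:45/86 286:45/82 287:45/79 288:45/74 289:45/70 290:29/38 291:30/37 292:32/36 293:35/37 294:37/36 295:38/35 296:41/35 297:43/35 298:46/35 299:49/37 300:50/36 301:52/35 302:55/36 303:58/36 304:59/36 305:62/36 306:64/35 307:65/34 308:65/29 309:65/25 310:66/23 311:68/21
-109 0.036 [302.4 314.8] [298.1 315. ]
-109 0.035 [302.7 314.8] [298.3 315. ]
-9 0.036 [298.  265.8] [293.7 266.3]
-9 0.035 [298.3 265.8] [294.  266.3]
91 0.036 [293.5 217.3] [289.2 218.1]
91 0.035 [293.7 217.4] [289.5 218.1]
```

View pics/fence5.png

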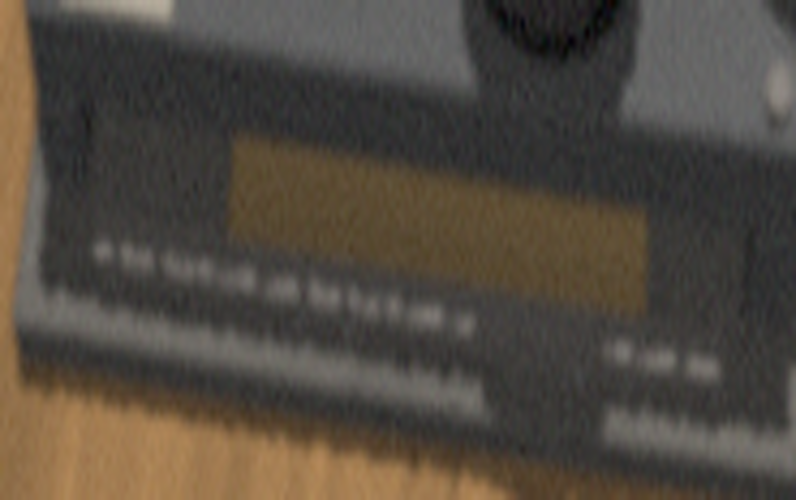

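Run:
```python
from h import *
e=pickle.load(open('side.pkl','rb'));d=pickle.load(open('top.pkl','rb'))
a=e['image'].astype(float); sat=a[...,0]-a[...,2]
pts=[];front=[]
for c in range(224,308,2):
    col=sat[284:312,c-1:c+2].mean(1); 
    # last crossing
    hi=np.percentile(col,80); th=hi/2
    k=[i for i in range(len(col)-1) if col[i]>th>=col[i+1]]
    if k and hi>15:
        i=k[-1]; r=284+i+(col[i]-th)/(col[i]-col[i+1]); pts.append(w2p(at_z(e,(r,c),.035))*1e3)
pts=np.array(pts); f=np.polyfit(pts[:,0],pts[:,1],1); print('far edge side: slope deg',np.rad2deg(f[0]),'y at x=0',f[1],len(pts),np.std(pts[:,1]-np.polyval(f,pts[:,0])))
# fence ticks bright and bed rear: use depth step back of fence
P=[]
for c in range(190,330,2):
    for r in range(296,318):
        p=at_depth(e,(r,c)); q=w2p(p)*1e3
        if 26<q[2]<32 and q[1]>55: P.append(q)
P=np.array(P);f=np.polyfit(P[:,0],P[:,1],1);print('fence back slope',np.rad2deg(f[0]),f[1],len(P))
# near edge in top image
a=d['image'].astype(float); sat=a[...,0]-a[...,2]; pts=[]
for r in range(175,240,1):
    col=sat[r,255:300]; th=(np.percentile(col,90)+np.percentile(col,10))/2
    k=[i for i in range(len(col)-1) if col[i]>th>=col[i+1]]
    if k: i=k[-1]; pts.append(w2p(at_z(d,(r,255+i+(col[i]-th)/(col[i]-col[i+1])),.035))*1e3)
pts=np.array(pts);
for _ in range(3):
    f=np.polyfit(pts[:,0],pts[:,1],1); rs=abs(pts[:,1]-np.polyval(f,pts[:,0])); pts=pts[rs<max(2,2*np.median(rs))]
print('near edge top slope',np.rad2deg(f[0]),f[1],len(pts))
```

```text
far edge side: slope deg 0.04415928142600335 y at x=0 54.45821441866533 42 0.18204590532624992
fence back slope 0.055165820109445374 65.78552321430611 102
near edge top slope -0.3342083076454329 -118.61424155697031 48
```

Blank is flush: its far edge is parallel to the fence within 0.02°, and no gap shows. Next is the wheel. The tool has to turn about +226° in yaw so it can follow the peg later, and I'll do that on the way over.

Run:
```python
from h import *
np.set_printoptions(precision=1,suppress=True)
d=pickle.load(open('top.pkl','rb'));e=pickle.load(open('side.pkl','rb'))
a=np.hstack([cv2.resize(d['image'][140:184,205:249],(400,400),interpolation=cv2.INTER_CUBIC),cv2.resize(e['image'][225:275,180:230],(400,400),interpolation=cv2.INTER_CUBIC)])
cv2.imwrite('pics/tip5.png',cv2.cvtColor(a,cv2.COLOR_RGB2BGR))
s=robot.sense(); p0=w2p(s['tcp_pos']); p1=np.array([-.0832,.022,.24])
for k in range(1,9):
    print(row(p2w(p0+(p1-p0)*k/8),TH+np.deg2rad(90+10*k),s))
```

```text
[ 47.1  -9.2  -1.4  -0.1   0.4 -10. ]
[ 94.1 -18.3  -2.8  -0.2   0.4 -20. ]
[141.2 -27.5  -4.1  -0.2   0.4 -30. ]
[188.3 -36.7  -5.5  -0.2   0.4 -40. ]
[235.3 -45.8  -6.9  -0.3   0.3 -50. ]
[282.4 -55.   -8.3  -0.3   0.3 -60. ]
[329.5 -64.2  -9.6  -0.3   0.3 -70. ]
[376.5 -73.3 -11.   -0.4   0.3 -80. ]
```

View pics/tip5.png

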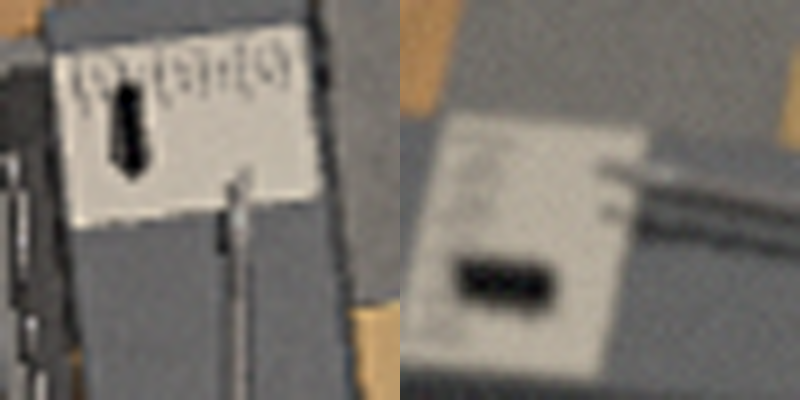

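>>> {"name": "send_rows", "arguments": {"targets": [[47,-9,-1,0,0.4,-10],[94,-18,-3,0,0.4,-20],[141,-27,-4,0,0.4,-30],[188,-37,-5.5,-0.2,0.4,-40],[235,-46,-7,-0.3,0.3,-50],[282,-55,-8,-0.3,0.3,-60],[329,-64,-9.6,-0.3,0.3,-70],[376,-73,-11,-0.4,0.3,-80]], "grip": 32}}

```text
time: 10.15
tcp_pos: [0.5104, 0.1173, 0.2381]
eef_rot: [0.026, 1.0, 0.001, -0.002]
ft_force: [0.1, 0.9, -0.0]
gripper_width: 0.373
```

```bash
python3 st.py -83.2 22 240 316.5;python3 - <<'E'
from h import *
d=pickle.load(open('top.pkl','rb'));e=pickle.load(open('side.pkl','rb'))
for rc,z in(((159.6,219.5),.112),((159.6,231.4),.118)): print(w2p(at_z(d,rc,z))*1e3)
# side: mark point zoom(552,285)-> 
for rc,z in(((225+285/8,180+152/8),.112),((225+168/8,180+205/8),.118)): print(w2p(at_z(e,rc,z))*1e3)
E
```

```text
10.15 [0.5104 0.1173 0.2381] [-85.3757  24.2968 238.0858] yaw-TH 170.43477984272405 [ 0.0754  0.8876 -0.0086] 0.37327732094067084 [ 0.1015  0.0956 -0.2317  1.2469  0.0017  0.1533]
row [  -2.5   -1.9   -1.9    0.3   -0.  -146.1]
[120.86154536  15.82640467 112.        ]
[115.57209029 -16.04420122 118.        ]
[126.49132566  23.12272754 112.        ]
[118.41454426  -8.75961574 118.        ]
```

>>> {"name": "send_rows", "arguments": {"targets": [[0,0,-2,0,0,-10.5],[0,0,-2,0,0,-21],[0,0,-2,0,0,-31.5],[0,0,-2,0,0,-42],[0,0,-2,0,0,-52.5],[0,0,-2,0,0,-63],[0,0,-2,0,0,-73.5],[0,0,-2,0,0,-84],[-2,-2,-2,0,0,-94.5],[-2,-2,-2,0,0,-105]]}}

```text
time: 11.4
tcp_pos: [0.5101, 0.1163, 0.238]
eef_rot: [0.78, -0.626, -0.004, 0.002]
ft_force: [0.6, -0.7, -0.5]
gripper_width: 0.376
```

```bash
python3 st.py -83.2 22 240 316.5
```

```text
11.4 [0.5101 0.1163 0.238 ] [-85.7979  23.2777 237.9701] yaw-TH -84.11334470908965 [ 0.5682 -0.6605 -0.4857] 0.375583322398191 [ 0.0991  0.0977 -0.2297  1.2512  0.0024 -1.6896]
row [  1.5  -2.4  -2.1   0.3   0.3 -40.6]
```

>>> {"name": "send_rows", "arguments": {"targets": [[1.5,-2.4,0,0.3,0.3,-10.5],[1.5,-2.4,0,0.3,0.3,-21],[1.5,-2.4,0,0.3,0.3,-31.5],[1.5,-2.4,0,0.3,0.3,-40.6],[1.5,-2.4,0,0.3,0.3,-40.6]]}}

```text
time: 12.02
tcp_pos: [0.5108, 0.1162, 0.2362]
eef_rot: [0.949, -0.317, -0.002, 0.001]
ft_force: [-0.0, 0.6, 0.1]
gripper_width: 0.378
```

```bash
python3 st.py -83.2 22 190 316.5; python3 look.py 6; python3 -c "
import cv2;a=cv2.imread('pics/s6.png');cv2.imwrite('pics/s6z.png',cv2.resize(a[150:300,220:420],(800,600),interpolation=2))"
```

```text
12.025 [0.5108 0.1162 0.2362] [-85.1194  23.1385 236.1756] yaw-TH -43.520304993886604 [-0.032   0.5938  0.0868] 0.37768434283753727 [ 0.0998  0.0978 -0.2334  1.2442  0.0007 -2.3974]
row [ 2.4 -0.6 46.2  0.1  0.2 -0. ]
```

View pics/s6z.png

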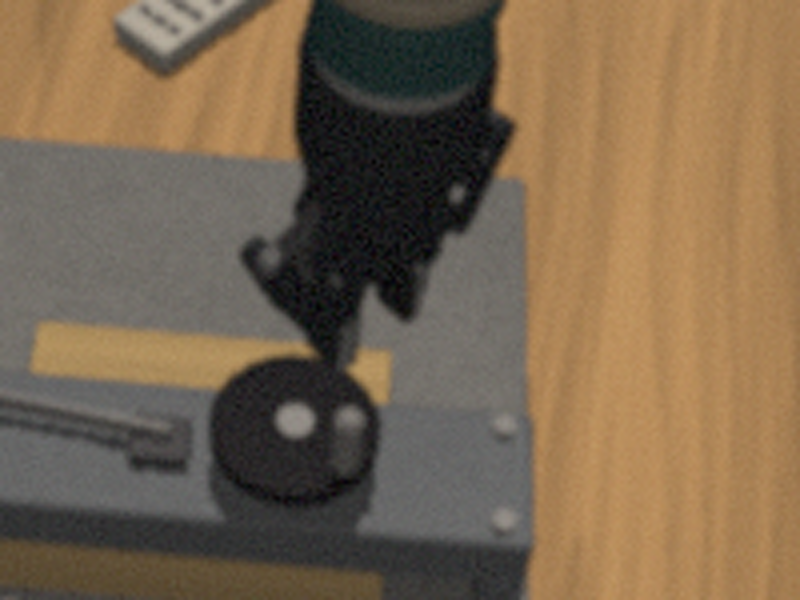

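>>> {"name": "send_rows", "arguments": {"targets": [[2,-0.6,20,0,0,0],[2.4,-0.6,40,0,0.2,0],[2.4,-0.6,54,0,0.2,0],[2.4,-0.6,64,0,0.2,0],[2.4,-0.6,70,0,0.2,0],[2.4,-0.6,74,0,0.2,0]]}}

```text
time: 12.88
tcp_pos: [0.5137, 0.115, 0.1628]
eef_rot: [0.948, -0.317, 0.0, 0.001]
ft_force: [0.1, 0.9, 0.0]
gripper_width: 0.376
```

```bash
python3 st.py -83.2 22 140 316.5; python3 look.py 7; python3 -c "
import cv2;a=cv2.imread('pics/s7.png');cv2.imwrite('pics/s7z.png',cv2.resize(a[190:290,240:373],(800,600),interpolation=2))"
```

```text
12.875 [0.5137 0.115  0.1628] [-82.323   21.6029 162.7682] yaw-TH -43.59815912695541 [0.0615 0.8678 0.0356] 0.37625110309657905 [ 0.0984  0.1507 -0.3339  1.0866 -0.0018 -2.3974]
row [-0.9  0.3 22.8  0.1 -0.1 -0.1]
```

View pics/s7z.png

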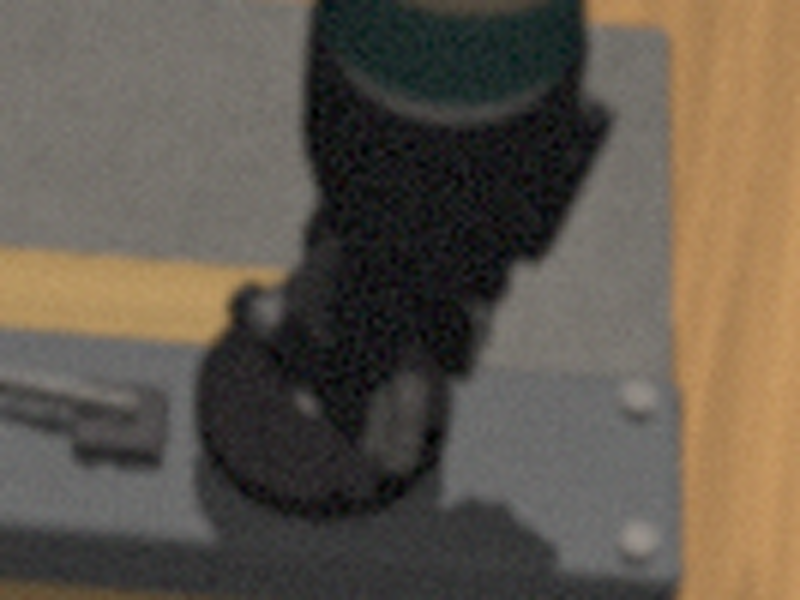

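>>> {"name": "send_rows", "arguments": {"targets": [[-0.5,0,8,0,0,0],[-0.5,0,16,0,0,0],[-0.5,0,21,0,0,0],[-0.5,0,21,0,0,0]]}}

```text
time: 13.48
tcp_pos: [0.5125, 0.1152, 0.141]
eef_rot: [0.948, -0.317, -0.001, 0.001]
ft_force: [0.7, -0.9, -0.4]
gripper_width: 0.379
```

>>> {"name": "send_rows", "arguments": {"targets": [[0,0,0,0,0,0],[0,0,0,0,0,0],[0,0,0,0,0,0],[0,0,0,0,0,0]], "grip": 18}}

```text
time: 13.98
tcp_pos: [0.5127, 0.1152, 0.1412]
eef_rot: [0.948, -0.317, -0.0, 0.001]
ft_force: [0.6, 0.8, 1.2]
gripper_width: 0.206
```

```bash
python3 st.py -83.2 22 140 316.5; python3 look.py 8; python3 -c "
import cv2;a=cv2.imread('pics/s8.png');cv2.imwrite('pics/s8z.png',cv2.resize(a[190:290,240:373],(800,600),interpolation=2))"
```

```text
13.975 [0.5127 0.1152 0.1412] [-83.3555  21.9053 141.1505] yaw-TH -43.59512882970594 [0.6112 0.8389 1.1753] 0.20643442838131545 [ 0.0989  0.1691 -0.3615  1.0421 -0.0018 -2.397 ]
row [ 0.  -0.2  1.2  0.1  0.  -0.1]
```

View pics/s8z.png

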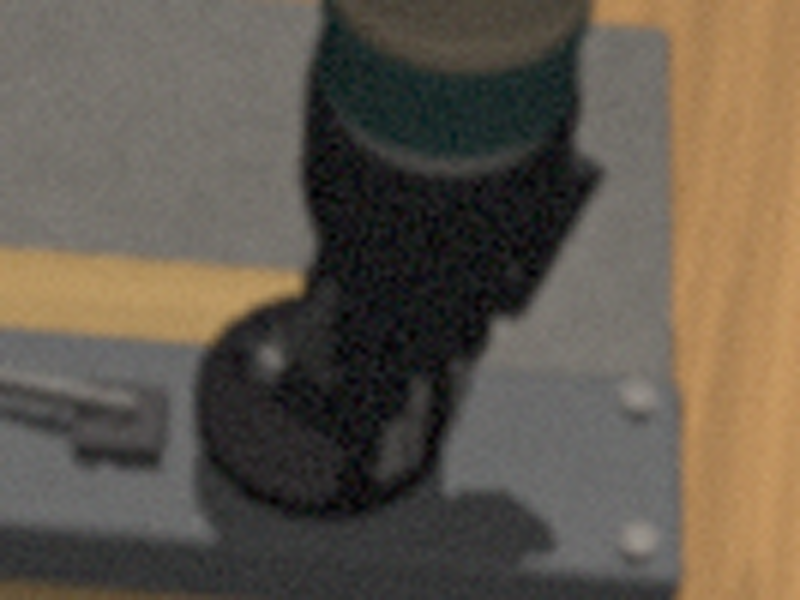

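```bash
cat > circ.py <<'E'
from h import *
import sys
np.set_printoptions(precision=1,suppress=True)
s=robot.sense(); p=w2p(s['tcp_pos']); yaw=np.rad2deg(np.arctan2(*R.from_quat(s['eef_rot']).as_matrix()[[1,0],0])-TH)
ph0=float(sys.argv[1]); n=int(sys.argv[2]); st=float(sys.argv[3])
print('phi now',np.rad2deg(np.arctan2(p[1],p[0]+.06)),'rad',np.hypot(p[1],p[0]+.06),'yaw',yaw,'F',s['ft_force'],'t',s['time'])
for k in range(1,n+1):
    f=np.deg2rad(ph0-st*k); print(row(p2w((-.06+.032*np.cos(f),.032*np.sin(f),.141)),TH+f-np.pi,s).tolist(),',')
E
python3 circ.py 136.5 10 8
```

```text
phi now 136.93881747819893 rad 0.03207396317385075 yaw -43.59685932854861 F [ 0.1 -0.4  0. ] t 14.075
[0.4, -4.7, 0.1, 0.2, 0.0, 7.9] ,
[1.3, -9.1, 0.0, 0.2, -0.0, 15.9] ,
[2.8, -13.3, 0.0, 0.2, -0.0, 23.9] ,
[4.9, -17.2, 0.0, 0.2, -0.0, 31.9] ,
[7.5, -20.8, 0.0, 0.2, -0.0, 39.9] ,
[10.6, -24.0, 0.0, 0.2, -0.1, 47.9] ,
[14.1, -26.8, -0.0, 0.1, -0.1, 55.9] ,
[18.0, -29.0, -0.0, 0.1, -0.1, 63.9] ,
[22.1, -30.7, -0.0, 0.1, -0.1, 71.9] ,
[26.5, -31.8, -0.0, 0.1, -0.1, 79.9] ,
```

>>> {"name": "send_rows", "arguments": {"targets": [[0.4,-4.7,0,0.2,0,8],[1.3,-9.1,0,0.2,0,16],[2.8,-13.3,0,0.2,0,24],[4.9,-17.2,0,0.2,0,32],[7.5,-20.8,0,0.2,0,40],[10.6,-24,0,0.2,0,48],[14.1,-26.8,0,0.1,0,56],[18,-29,0,0.1,0,64],[22.1,-30.7,0,0.1,0,72],[26.5,-31.8,0,0.1,0,80]]}}

```text
time: 15.32
tcp_pos: [0.5499, 0.1277, 0.1406]
eef_rot: [-0.521, 0.853, 0.004, -0.001]
ft_force: [-5.3, 9.2, 3.4]
gripper_width: 0.213
```

```bash
python3 circ.py 56.5 10 8; python3 look.py 9
```

```text
phi now 63.320262448745986 rad 0.033625471498740664 yaw -123.75453416904944 F [-5.3  9.2  3.4] t 15.325
[1.7, -8.5, -0.4, 0.5, 0.1, 7.7] ,
[2.6, -12.8, -0.5, 0.5, 0.1, 15.7] ,
[4.1, -17.0, -0.5, 0.5, 0.0, 23.7] ,
[6.2, -21.0, -0.5, 0.5, -0.0, 31.7] ,
[8.8, -24.6, -0.6, 0.5, -0.0, 39.7] ,
[11.9, -27.8, -0.6, 0.5, -0.1, 47.7] ,
[15.4, -30.6, -0.6, 0.5, -0.1, 55.7] ,
[19.2, -32.8, -0.7, 0.5, -0.1, 63.7] ,
[23.3, -34.5, -0.7, 0.5, -0.2, 71.7] ,
[27.7, -35.6, -0.7, 0.5, -0.2, 79.7] ,
```

View pics/z9.png

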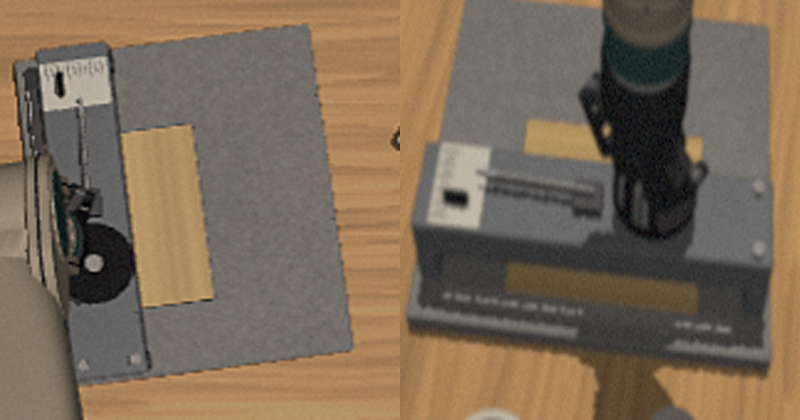

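>>> {"name": "send_rows", "arguments": {"targets": [[1.7,-8.5,-0.4,0.5,0.1,8],[2.6,-12.8,-0.5,0.5,0.1,16],[4.1,-17,-0.5,0.5,0,24],[6.2,-21,-0.5,0.5,0,32],[8.8,-24.6,-0.6,0.5,0,40],[11.9,-27.8,-0.6,0.5,0,48],[15.4,-30.6,-0.6,0.5,0,56],[19.2,-32.8,-0.7,0.5,0,64],[23.3,-34.5,-0.7,0.5,0,72],[27.7,-35.6,-0.7,0.5,0,80]]}}

```text
time: 16.68
tcp_pos: [0.5704, 0.0893, 0.1407]
eef_rot: [0.149, 0.989, 0.002, -0.001]
ft_force: [1.4, 6.3, -2.2]
gripper_width: 0.214
```

```bash
python3 circ.py -23.5 10 6; python3 look.py 10
```

```text
phi now -18.571276199166423 rad 0.03276369711315341 yaw 156.21638321225396 F [ 1.4  6.3 -2.2] t 16.675
[0.8, -6.2, -0.3, 0.2, -0.1, 5.7] ,
[1.3, -9.5, -0.3, 0.2, -0.1, 11.7] ,
[2.1, -12.7, -0.3, 0.2, -0.1, 17.7] ,
[3.3, -15.8, -0.3, 0.2, -0.1, 23.7] ,
[4.8, -18.8, -0.3, 0.2, -0.2, 29.7] ,
[6.6, -21.7, -0.3, 0.2, -0.2, 35.7] ,
[8.7, -24.3, -0.3, 0.2, -0.2, 41.7] ,
[11.1, -26.6, -0.3, 0.2, -0.2, 47.7] ,
[13.7, -28.8, -0.3, 0.2, -0.2, 53.7] ,
[16.5, -30.6, -0.3, 0.1, -0.2, 59.7] ,
```

View pics/z10.png

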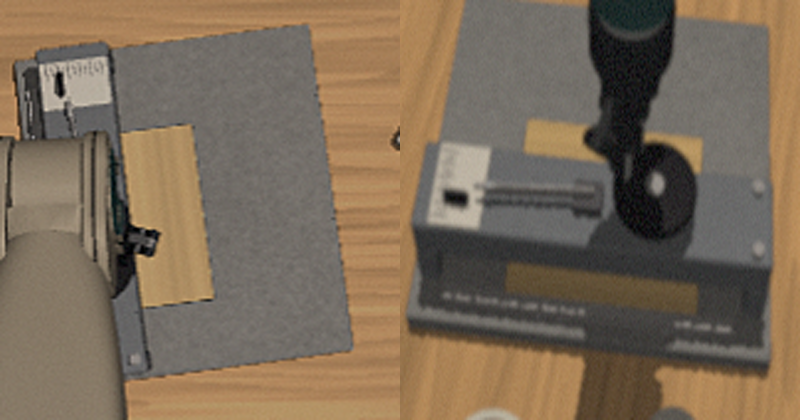

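```bash
cat > tip.py <<'E'
from h import *
import sys
d=pickle.load(open('top.pkl','rb'));e=pickle.load(open('side.pkl','rb'))
a=np.hstack([cv2.resize(d['image'][140:184,205:249],(400,400),interpolation=cv2.INTER_CUBIC),cv2.resize(e['image'][225:275,180:230],(400,400),interpolation=cv2.INTER_CUBIC)])
cv2.imwrite('pics/tip%s.png'%sys.argv[1],cv2.cvtColor(a,cv2.COLOR_RGB2BGR))
E
python3 tip.py 10
```

```text
(no output)
```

View pics/tip10.png

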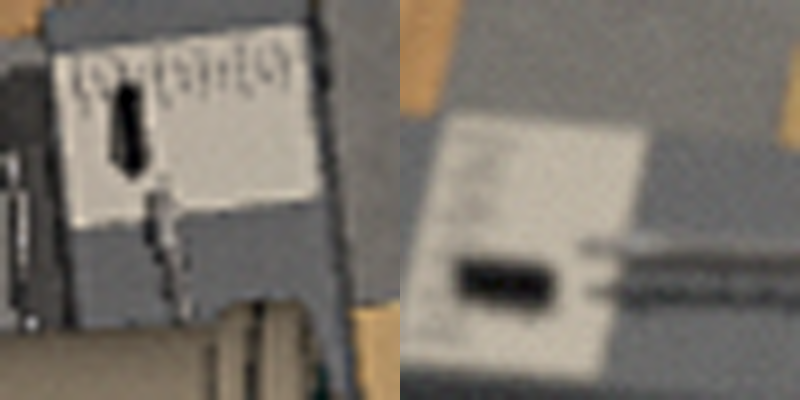

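Run:
```python
from h import *
d=pickle.load(open('top.pkl','rb'));e=pickle.load(open('side.pkl','rb'))
T=lambda x,y:(140+y*.11-.445,205+x*.11-.445); S=lambda x,y:(225+y/8-.44,180+(x-400)/8-.44)
for rc,z in((T(133,178),.112),(T(160,185),.118)): print(w2p(at_z(d,rc,z))*1e3)
for rc,z in((S(553,285),.112),(S(585,245),.118)): print(w2p(at_z(e,rc,z))*1e3)
```

```text
[122.21628843  16.51679814 112.        ]
[117.95787464   8.32902009 118.        ]
[127.29877279  22.17370234 112.        ]
[120.30155128  13.56883133 118.        ]
```

>>> {"name": "send_rows", "arguments": {"targets": [[0.8,-6.2,-0.3,0.2,0,6],[1.3,-9.5,-0.3,0.2,0,12],[2.1,-12.7,-0.3,0.2,0,18],[3.3,-15.8,-0.3,0.2,0,24],[4.8,-18.8,-0.3,0.2,-0.2,30],[6.6,-21.7,-0.3,0.2,-0.2,36],[8.7,-24.3,-0.3,0.2,-0.2,42]]}}

```text
time: 17.65
tcp_pos: [0.556, 0.0702, 0.1409]
eef_rot: [0.494, 0.87, 0.002, 0.0]
ft_force: [3.3, 6.8, -2.5]
gripper_width: 0.209
```

```bash
python3 circ.py -65.5 5 3; python3 look.py 11; python3 tip.py 11
```

```text
phi now -62.349679521454334 rad 0.03134645582230949 yaw 114.21464789268714 F [ 3.3  6.8 -2.5] t 17.65
[-0.7, -3.4, -0.2, 0.2, -0.1, 2.7] ,
[-0.6, -5.1, -0.2, 0.2, -0.1, 5.7] ,
[-0.3, -6.7, -0.2, 0.2, -0.1, 8.7] ,
[-0.0, -8.4, -0.2, 0.2, -0.1, 11.7] ,
[0.3, -10.0, -0.2, 0.2, -0.1, 14.7] ,
```

View pics/tip11.png

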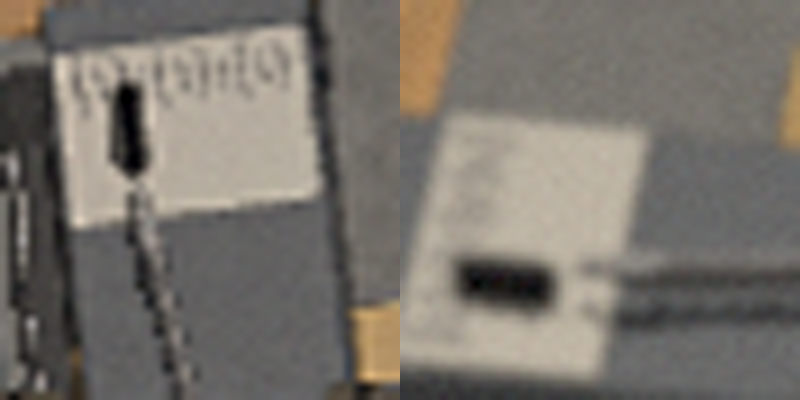

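```bash
cat > meas.py <<'E'
from h import *
import sys
d=pickle.load(open('top.pkl','rb'));e=pickle.load(open('side.pkl','rb'))
g=d['image'].astype(float).mean(2)
# mark: dark centroid per row -> axis at z .112
M=[]
for r in range(150,159):
    seg=g[r,212:226]; w=np.clip(90-seg,0,None)
    if w.sum()>60: M.append(w2p(at_z(d,(r,212+(w*np.arange(14)).sum()/w.sum()),.112))*1e3)
M=np.array(M); print('mark y top',M[:,1].mean().round(2),M[:,1].std().round(2),'x',M[:,0].min().round(0),M[:,0].max().round(0))
# leaf: brightest ridge per row at z .118, in rows where beam is bg
L=[]
for r in range(163,190):
    y0=w2p(at_z(d,(r,225),.118))
    seg=g[r,214:234]; k=int(seg[2:-2].argmax())+2
    if len(sys.argv)>1 : print(r,k+214,seg.round(0).astype(int).tolist())
    a,b,c=seg[k-1:k+2]; o=.5*(a-c)/(a-2*b+c) if a-2*b+c else 0
    L.append(w2p(at_z(d,(r,214+k+o),.118))*1e3)
L=np.array(L)
for _ in range(5):
    f=np.polyfit(L[:,0],L[:,1],1); rs=abs(L[:,1]-np.polyval(f,L[:,0])); L=L[rs<max(1,2*np.median(rs))]
th=np.arctan(f[0]); print('leaf slope',th,'y at pivot',f[1],'tip y from line',np.polyval(f,120*np.cos(th)),'from pivot0',120*np.sin(th),len(L),rs.std())
# side
h=e['image'].astype(float).mean(2); M=[];
for c in range(188,199):
    seg=h[250:270,c]; w=np.clip(90-seg,0,None)
    if w.sum()>60: M.append(w2p(at_z(e,(250+(w*np.arange(20)).sum()/w.sum(),c),.11))*1e3)
M=np.array(M); print('mark y side',M[:,1].mean(),M[:,1].std(),len(M))
E
python3 meas.py 1
```

```text
mark y top 16.17 0.32 x 125.0 147.0
163 217 [177, 175, 179, 182, 171, 93, 142, 131, 150, 150, 139, 112, 110, 109, 108, 87, 97, 93, 97, 95]
164 216 [178, 148, 145, 117, 109, 63, 106, 138, 107, 95, 96, 94, 96, 89, 94, 95, 97, 91, 93, 97]
165 221 [104, 93, 99, 92, 86, 48, 109, 141, 97, 92, 94, 94, 98, 96, 98, 98, 98, 94, 96, 96]
166 221 [91, 92, 95, 97, 87, 36, 89, 153, 122, 98, 95, 95, 97, 97, 96, 99, 97, 98, 96, 94]
167 221 [99, 99, 91, 95, 97, 83, 62, 118, 108, 84, 97, 95, 97, 97, 99, 95, 101, 98, 98, 98]
168 222 [99, 98, 96, 97, 97, 85, 41, 82, 123, 83, 100, 95, 95, 100, 96, 99, 99, 95, 97, 95]
169 222 [100, 99, 97, 96, 100, 88, 34, 63, 108, 72, 100, 95, 100, 98, 98, 100, 101, 98, 97, 96]
170 228 [102, 98, 96, 98, 98, 90, 41, 57, 88, 91, 96, 97, 97, 96, 99, 99, 98, 96, 98, 96]
171 231 [103, 97, 94, 93, 93, 87, 31, 57, 94, 93, 98, 94, 98, 95, 96, 96, 97, 99, 94, 95]
172 223 [98, 95, 98, 94, 95, 97, 91, 39, 82, 125, 82, 98, 94, 96, 99, 97, 97, 94, 97, 98]
173 223 [101, 98, 98, 97, 98, 97, 89, 34, 85, 126, 76, 95, 95, 96, 100, 95, 95, 99, 99, 100]
174 219 [101, 99, 98, 98, 96, 102, 99,
[... 950 characters left out ...]
66, 70, 73, 75, 72, 76]
185 231 [69, 71, 70, 69, 73, 73, 73, 74, 76, 75, 78, 75, 74, 74, 75, 71, 75, 79, 75, 74]
186 224 [83, 85, 83, 81, 79, 87, 80, 86, 81, 86, 88, 85, 85, 85, 86, 88, 82, 88, 88, 86]
187 227 [94, 91, 90, 94, 93, 93, 90, 92, 88, 93, 92, 92, 92, 96, 90, 91, 95, 94, 93, 95]
188 220 [101, 100, 99, 97, 99, 98, 102, 100, 100, 98, 99, 101, 101, 96, 100, 98, 95, 97, 101, 100]
189 218 [103, 103, 105, 104, 107, 105, 103, 102, 105, 102, 104, 103, 104, 104, 104, 103, 107, 105, 104, 106]
leaf slope 0.1371144578159106 y at pivot -1.511909159008615 tip y from line 14.890318157635912 from pivot0 16.402227316644527 12 0.1561270401110308
mark y side 21.871502160341482 0.17690668144195407 11
```

>>> {"name": "send_rows", "arguments": {"targets": [[-0.7,-3.4,-0.2,0.2,0,2.7],[-0.6,-5,-0.2,0.2,0,5.7],[-0.6,-5.5,-0.2,0.2,0,6.5],[-0.6,-5.5,-0.2,0.2,0,6.5]]}}

```text
time: 18.25
tcp_pos: [0.5529, 0.0682, 0.1411]
eef_rot: [0.541, 0.841, 0.003, -0.001]
ft_force: [3.8, 5.1, -2.6]
gripper_width: 0.212
```

```bash
python3 circ.py -72 2 3; python3 look.py 12; python3 tip.py 12; python3 meas.py
```

```text
phi now -69.15573358415584 rad 0.03149827200054596 yaw 107.8708184349083 F [ 3.8  5.1 -2.6] t 18.25
[-0.5, -3.2, 0.1, 0.2, -0.2, 2.9] ,
[-0.4, -4.9, 0.1, 0.2, -0.2, 5.9] ,
mark y top 16.17 0.32 x 125.0 147.0
leaf slope 0.13483530368952215 y at pivot -0.7392954182971005 tip y from line 15.391957948432875 from pivot0 16.131253366729975 12 0.15292749255368882
mark y side 21.80583504187952 0.2264985250933677 11
```

View pics/tip12.png

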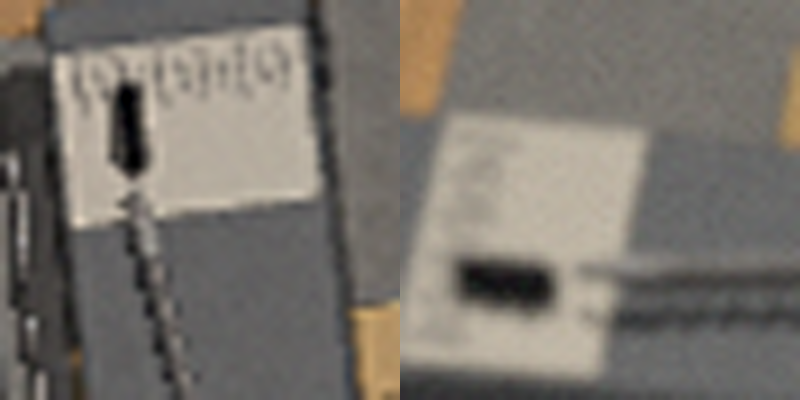

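Run:
```python
from h import *
e=pickle.load(open('side.pkl','rb'));d=pickle.load(open('top.pkl','rb'))
h=e['image'].astype(float).mean(2)
for c in (204,206,208,210,214,218): print(c,h[248:272,c].round().astype(int).tolist())
for c in(190,192,194,196,198): print(c,h[248:272,c].round().astype(int).tolist())
# predicted rows
for y in (14,16,18,20,22): print(y,proj(e,p2w((.118,y/1e3,.118))).round(2),proj(e,p2w((.118,y/1e3,.106))).round(2),'mark top',proj(e,p2w((.135,y/1e3,.112))).round(2),proj(e,p2w((.135,y/1e3,.1))).round(2))
```

```text
204 [174, 177, 179, 173, 181, 180, 179, 181, 174, 162, 133, 130, 156, 177, 181, 165, 146, 142, 162, 168, 171, 162, 156, 142]
206 [179, 175, 174, 181, 177, 183, 178, 176, 169, 156, 130, 117, 129, 146, 146, 125, 108, 93, 100, 108, 109, 104, 109, 107]
208 [172, 164, 162, 152, 144, 136, 136, 129, 134, 142, 134, 103, 85, 94, 96, 84, 66, 60, 87, 102, 106, 105, 105, 110]
210 [110, 107, 107, 101, 108, 104, 101, 106, 116, 131, 126, 102, 71, 78, 92, 85, 66, 62, 78, 104, 104, 103, 105, 105]
214 [100, 106, 108, 100, 105, 106, 104, 107, 109, 120, 105, 78, 67, 80, 89, 77, 70, 79, 93, 105, 103, 110, 105, 109]
218 [101, 100, 99, 105, 101, 99, 105, 103, 111, 112, 102, 74, 68, 80, 86, 81, 69, 82, 102, 104, 105, 106, 106, 107]
190 [165, 158, 154, 152, 155, 169, 169, 163, 144, 97, 42, 23, 19, 39, 74, 116, 158, 172, 177, 179, 177, 174, 150, 114]
192 [167, 166, 171, 169, 168, 172, 176, 174, 151, 101, 55, 34, 23, 24, 54, 97, 148, 172, 180, 181, 179, 174, 161, 122]
194 [175, 172, 177, 178, 175, 177, 176, 178, 157, 112, 64, 29, 23, 24, 55, 93, 136, 166, 176, 182, 179, 177, 164, 128]
196 [178, 179, 178, 177, 178, 177, 177, 174, 160, 125, 73, 37, 25, 21, 41, 79, 112, 156, 172, 180, 181, 177, 169, 138]
198 [176, 178, 176, 177, 174, 177, 178, 178, 171, 149, 109, 74, 53, 50, 72, 106, 142, 166, 181, 179, 180, 182, 170, 150]
14 [255.47 203.8 ] [258.84 204.35] mark top [256.38 195.62] [259.72 196.24]
16 [256.32 203.62] [259.68 204.17] mark top [257.22 195.43] [260.56 196.06]
18 [257.16 203.43] [260.52 203.99] mark top [258.07 195.24] [261.39 195.87]
20 [258.01 203.25] [261.36 203.81] mark top [258.91 195.05] [262.23 195.68]
22 [258.86 203.07] [262.21 203.63] mark top [259.76 194.86] [263.07 195.49]
```

>>> {"name": "send_rows", "arguments": {"targets": [[-0.5,-3.2,0,0.2,0,3],[-0.4,-4.4,0,0.2,0,5],[-0.4,-4.4,0,0.2,0,5]]}}

```text
time: 18.73
tcp_pos: [0.5509, 0.0675, 0.1413]
eef_rot: [0.577, 0.817, 0.004, -0.001]
ft_force: [4.6, 4.0, -3.2]
gripper_width: 0.212
```

```bash
python3 circ.py -77 2 2; python3 look.py 13; python3 tip.py 13; python3 meas.py;python3 - <<'E'
from h import *
e=pickle.load(open('side.pkl','rb'))
h=e['image'].astype(float).mean(2)
for c in (204,206,208,210,214,218): print(c,h[252:268,c].round().astype(int).tolist())
E
```

```text
phi now -72.99601662672501 rad 0.031259322963295866 yaw 102.90984978019108 F [ 4.6  4.  -3.2] t 18.725
[-0.8, -3.3, 0.3, 0.3, -0.4, 1.9] ,
[-0.7, -4.4, 0.3, 0.3, -0.4, 3.9] ,
mark y top 16.18 0.32 x 125.0 147.0
leaf slope 0.18503312642247904 y at pivot -5.114939470271752 tip y from line 16.96255188036215 from pivot0 22.0774913506339 11 0.26830221273928156
mark y side 21.83432999308013 0.17454383297052956 11
204 [176, 177, 180, 178, 177, 163, 136, 120, 148, 173, 178, 160, 144, 143, 166, 172]
206 [180, 178, 178, 177, 165, 156, 132, 116, 124, 146, 151, 135, 115, 88, 92, 106]
208 [147, 141, 138, 129, 136, 141, 139, 114, 93, 87, 97, 91, 69, 64, 85, 101]
210 [106, 107, 106, 104, 113, 129, 126, 107, 80, 76, 88, 83, 60, 63, 83, 98]
214 [105, 106, 102, 103, 105, 113, 111, 80, 64, 77, 88, 83, 71, 70, 91, 103]
218 [102, 101, 102, 105, 112, 117, 113, 79, 66, 81, 88, 84, 65, 77, 96, 104]
```

View pics/tip13.png

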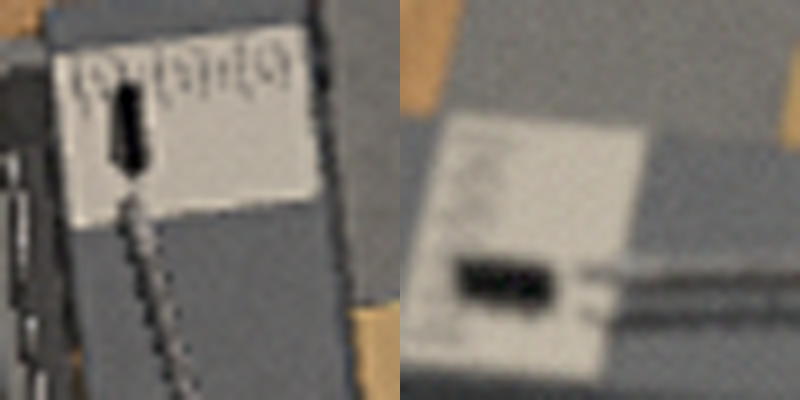

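Pointer tip looks on the mark. I'll release and lift away, then verify.

>>> {"name": "send_rows", "arguments": {"targets": [[0,0,0,0,0,0],[0,1,0,0,0,0],[0,1,0,0,0,0],[0,1,-15,0,0,0],[0,1,-50,0,0,0],[0,1,-95,0,0,0],[0,1,-130,0,0,0]], "grip": 32}}

```text
time: 19.7
tcp_pos: [0.5521, 0.0667, 0.2745]
eef_rot: [0.577, 0.817, 0.004, 0.0]
ft_force: [0.0, 0.3, -0.7]
gripper_width: 0.37
```

```bash
python3 st.py -60 -190 260 90
```

```text
19.7 [0.5521 0.0667 0.2745] [-49.7465 -30.739  274.5391] yaw-TH 102.92033917550715 [ 0.0105  0.3418 -0.7194] 0.36971043529196573 [ 0.0002  0.1303 -0.1156  1.3196  0.0073  1.2304]
row [-153.   -45.7   13.4    0.4   -0.3   12.9]
```

>>> {"name": "send_rows", "arguments": {"targets": [[-50,-15,0,0,0,4],[-100,-30,0,0,0,8],[-153,-46,0,0,0,12],[-200,-60,0,0,0,12],[-250,-70,0,0,0,12],[-250,-70,0,0,0,12]]}}

```text
time: 20.45
tcp_pos: [0.5701, -0.1958, 0.2736]
eef_rot: [0.661, 0.75, 0.004, 0.001]
ft_force: [-0.4, -0.4, -0.0]
gripper_width: 0.375
```

```bash
python3 look.py 14; python3 tip.py 14
cat > tipfit.py <<'E'
from h import *
# average several frames, model-based: render leaf & mark with subpixel, using offset relative to the plate
N=6; acc={'top':0,'side':0}
for n in acc:
    for i in range(N): d=robot.get_image(n); acc[n]=acc[n]+d['image'].astype(float)/N
    d['avg']=acc[n]; pickle.dump(d,open('avg_%s.pkl'%n,'wb'))
def crop(a,r,c): return cv2.resize(a[r[0]:r[1],c[0]:c[1]].clip(0,255).astype(np.uint8),(400,400),interpolation=cv2.INTER_CUBIC)
im=np.hstack([crop(acc['top'],(148,170),(211,233)),crop(acc['side'],(245,270),(185,210))])
cv2.imwrite('pics/avg14.png',cv2.cvtColor(im,cv2.COLOR_RGB2BGR))
g=acc['top'].mean(2); print(g[150:168,212:228].round().astype(int))
E
python3 tipfit.py; python3 fit.py
```

```text
[[184 136 148 180 120  93   0   3  81 188 146 159 178 171 173 152]
 [188 170 146 184 171  79   5  17  95 195 170 149 180 177 176 176]
 [190 176 147 184 182  80  22   6  85 196 180 174 178 177 178 179]
 [190 178 172 182 180  78  31   5  85 198 182 178 177 176 177 178]
 [190 178 179 181 179  80  45   6  64 160 183 177 177 178 177 177]
 [191 180 176 181 178  79  46   6  62 157 187 177 177 177 178 178]
 [195 179 177 183 177  80  65  12  41 124 189 178 177 176 178 177]
 [165 182 177 180 173  72  57   4  30 116 187 180 177 178 178 176]
 [160 184 178 179 182 165  70  22  44 144 186 178 176 178 177 177]
 [149 184 178 177 180 185 165  83 142 184 181 177 177 177 178 177]
 [147 186 178 178 177 181 185 162 163 184 179 178 178 177 178 177]
 [146 186 179 176 177 183 177 121 166 183 178 178 178 179 180 179]
 [126 188 178 177 181 172  89  94 144 176 184 183 186 187 188 188]
 [123 192 183 183 188 176  84 114 139 170 182 153 146 118 115 114]
 [104 201 187 155 152 117  62  94 153 126 102  98  99  95  95  95]
 [ 64 106 106 100 103  90  34  85 160 123  83  96  97  99 100 100]
 [ 60  97  98  97  99 103  8
[... 637 characters left out ...]
0673828], [699.8765869140625, -7.050701141357422], [690.458251953125, 74.39448547363281]]
beam 2103 0.09983638569443709 [0.6778 0.1105] ((666.3909912109375, 110.4645004272461), (226.2627410888672, 80.94895935058594), 6.69644021987915) [[549.311767578125, 137.47071838378906], [558.7510986328125, 57.074005126953125], [783.47021484375, 83.45828247070312], [774.0308837890625, 163.85499572753906]]
wheel 765 0.13155961861464172 [0.538  0.0962] ((537.7138061523438, 95.71353149414062), (82.88509368896484, 81.88218688964844), 44.279476165771484) [[479.4599304199219, 96.09153747558594], [536.626708984375, 37.46856689453125], [595.9676513671875, 95.33552551269531], [538.8009033203125, 153.95849609375]]
```

View pics/avg14.png

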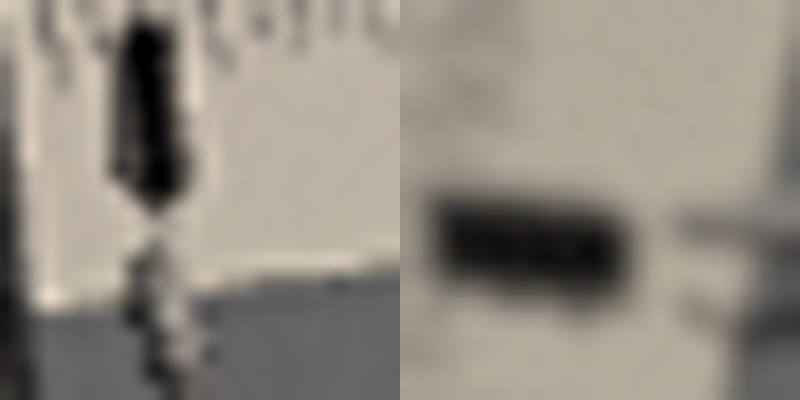

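View pics/z14.png

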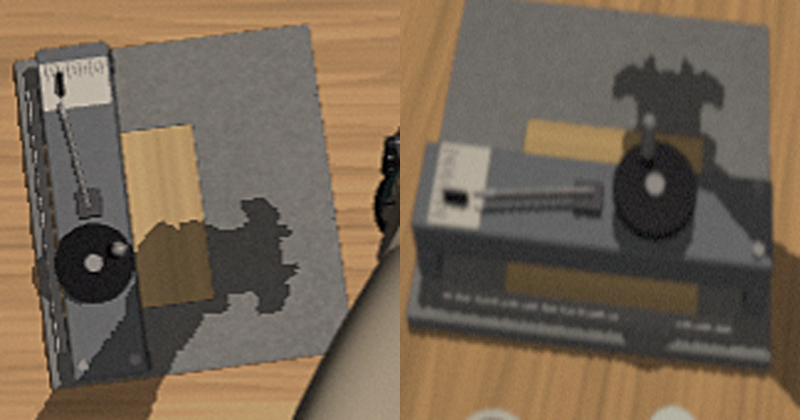

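```bash
cat > f2.py <<'E'
from h import *
np.set_printoptions(precision=2,suppress=True)
d=pickle.load(open('avg_top.pkl','rb'));e=pickle.load(open('avg_side.pkl','rb'))
def fl(L,nm):
    L=np.array(L)
    for _ in range(6):
        f=np.polyfit(L[:,0],L[:,1],1); rs=abs(L[:,1]-np.polyval(f,L[:,0])); L=L[rs<max(.8,2.5*np.median(rs))]
    th=np.arctan(f[0]); print(nm,'theta',th.round(4),'y0',f[1].round(2),'tip y',np.polyval(f,118.).round(2),'n',len(L),rs.std().round(2))
h=e['avg'].mean(2); L=[]
for c in range(209,240):
    s=h[252:264,c]; k=s[:9].argmax(); w=np.clip(s[max(0,k-2):k+3]-103,0,None)
    if w.sum()>0: L.append(w2p(at_z(e,(252+max(0,k-2)+(w*np.arange(len(w))).sum()/w.sum(),c),.118))*1e3)
fl(L,'side top-face ridge z.118')
L=[]
for c in range(209,240):   # dark face centre: z .112, minimum after ridge
    s=h[252:266,c]; k=s[:9].argmax(); m=k+s[k:k+5].argmin(); a,b,cc=s[m-1:m+2]; o=.5*(a-cc)/(a-2*b+cc)
    L.append(w2p(at_z(e,(252+m+o,c),.110))*1e3)
fl(L,'side dark face z.110')
g=d['avg'].mean(2); L=[]
for r in range(165,196):
    s=g[r,216:234]; bg=99
    w=np.clip(s-bg-4,0,None)
    k=w.argmax(); 
    if w[k]<6: continue
    i=np.arange(max(0,k-2),min(len(s),k+3)); L.append(w2p(at_z(d,(r,216+(w[i]*i).sum()/w[i].sum()),.118))*1e3)
fl(L,'top ridge')
M=[];
for r in range(151,158):
    s=g[r,214:224]; w=np.clip(175-s,0,None); M.append((w2p(at_z(d,(r,214+(w*np.arange(10)).sum()/w.sum()),.106))*1e3)[:2])
print('mark top centroid (z.106)',np.mean(M,0))
for z,n in((.112,'topedge'),(.100,'base')):
    Y=[]
    for c in range(189,197):
        s=h[:,c]; 
        if n=='topedge': r=next(r for r in range(252,262) if s[r]>100>=s[r+1])
        else: r=next(r for r in range(259,268) if s[r]<=100<s[r+1])
        rr=r+(s[r]-100)/(s[r]-s[r+1]); Y.append(w2p(at_z(e,(rr,c),z))[1]*1e3+(3 if z>.11 else -3))
    print('mark side',n,np.mean(Y),np.std(Y))
# peg
for n,D in(('top',d),('side',e)):
    cv2.imwrite('x.png',D['avg'])
for n in('top','side'):
    robot.get_image(n)
    D=d if n=='top' else e
    for m in robot.mark_of('wheel_peg',n)[:1]+robot.mark_of('wheel_axis',n)[:1]:
        print(n,m['p'],m['point'],(w2p(at_z(D,m['point'],.173))*1e3),(w2p(at_z(D,m['point'],.132))*1e3))
E
python3 f2.py
```

```text
side top-face ridge z.118 theta 0.1423 y0 1.67 tip y 18.58 n 31 0.16
side dark face z.110 theta 0.1392 y0 4.07 tip y 20.6 n 30 0.09
top ridge theta 0.1409 y0 -0.78 tip y 15.96 n 18 0.25
mark top centroid (z.106) [137.43  17.08]
mark side topedge 19.10356433619259 0.13683263184224378
mark side base 19.848594248452784 0.455924928220886
top 0.59 [222.5, 242.5] [-56.42 -28.99 173.  ] [-53.91 -26.1  132.  ]
top 0.87 [223.7, 234.8] [-56.93  -9.55 173.  ] [-54.44  -6.02 132.  ]
side 0.62 [228.6, 289.5] [-45.6  -28.51 173.  ] [-45.25 -59.37 132.  ]
side 0.75 [254.0, 293.8] [-57.63  28.97 173.  ] [-57.92   1.23 132.  ][ WARN:0@0.560] global loadsave.cpp:1063 imwrite_ Unsupported depth image for selected encoder is fallbacked to CV_8U.
```

```bash
python3 st.py; python3 -c "
from cell import robot
print(robot.job_done())"
```

```text
21.55 [ 0.5697 -0.1923  0.2727] [ -62.0754 -290.0995  272.7384] yaw-TH 90.91927983533142 [-0.032  -0.6013 -0.6247] 0.3706049659383253 [-0.4374  0.2146 -0.0185  1.336   0.0088  1.0022]
the job is handed in; nothing more can be done
None
```

The blank is flush against the fence and the pointer is lined up with the mark, to within what the cameras can resolve. I handed the job in at about 21.6 s of the 64 s, with the gripper clear of everything.

- **Blank:** I pushed it in with both open fingers until it stopped firmly at 13 N. Its far edge was parallel to the fence within about 0.02° and no gap showed. A repeat check after winding the wheel found it unmoved.
    - **Disagreeing check:** a separate edge fit from the top camera read 0.3° askew. The top depth fit and the side view both read square.
    - **Edge position:** depending on the camera and fit, it read between about 2 mm short of the fence and 4 mm past it. I put this down to calibration offset, given the firm stop and no visible gap.
- **Pointer:** I wound the wheel clockwise by its crank peg, with the fingers loosely around it, by about 3.7 rad. The pointer itself was not touched. After release the tip was within about 0.5 mm of the mark, possibly a few tenths of a millimetre short. That is within measuring noise, so I left it. One automatic line fit of the pointer gave an implausible reading during winding, so I replaced it with a fit to averaged pictures.
- **Bystanders:** the moves were planned clear of the tape roll, glue jar and remote. I did not measure their positions again at the end.

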